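Press an amplifier's end cap home with a quick clamp, then release the clamp

TASK

Pump the orange trigger of the blue bench clamp so that its sliding jaw pushes the black end cap into the aluminium amplifier case, until the cap is fully home and you feel the trigger go stiff under the clamped cap; stop right there so that the case is not crushed. Then press down the red release lever and, keeping it pressed, slide the jaw all the way back to the rear end of its travel and let go. Work the clamp only by its trigger and release lever, do not push on the case, and leave the things lying around it where they are.

Things in the scene. Friction and masses are not known exactly. Their poses are not given: they have to be found in the camera images.
- clamp: Fixed bench clamp: plywood board 400 x 140 x 18 mm on the table, steel toothed bar along its middle (18 mm wide, top 41 mm up), blue fixed jaw at the +x end (inner face at x = +150 mm, top 106 mm up) and a low blue cradle (wall tops 58 mm up) for the case. Origin: centre of the board's underside. x runs along the bar, the way the sliding jaw advances; z is up.
- shell: Blue housing of the sliding jaw head, 78 mm long, 44 mm wide, top 92 mm above the table. Origin: on the bar's middle line 42 mm above the table; the housing reaches from 30 mm behind to 48 mm ahead of it. Axes as the clamp's. Not to be pushed itself (more than 10 N on it counts as pushing it).
- head (a joint): Travel of the sliding jaw head, m: 0 = fully back at the rear stop, grows towards the case, at most 0.065. Starts at 0 to 0.015; 0.039 to 0.046 with the cap home. 2 N of friction. Forwards it is free; backwards a pawl holds it on the bar's teeth (6 mm pitch, so it can first settle back up to 6 mm) unless the release lever is down.
- trigger (a joint): Orange trigger, rad: 0 = up (rest), 0.42 = down (hard stop), sprung. After 0.1 to 0.25 of free play it moves the jaw 36 mm per rad (6 to 12 mm a stroke). At trigger_press: 4 to 5 N with the jaw running free, 7 to 12 N pushing the cap in, plus brief bumps to 17 N as a pawl passes a tooth; cap home: lasting, stiff (5 N per mm). 17 N puts 20 N on the cap; about 23 N (34 N on the cap) crushes the case.
- trigger_press (a point): Point to press on the trigger's top face, 60 mm behind its hinge. The paddle, 26 mm wide and 6 mm thick, reaches backwards (-x of the clamp) from 6 to 72 mm behind the hinge; at rest its rear end is tilted up by 0.21 rad, fully down tilted down as much: this point sinks 25 mm. It moves along with the jaw head.
- release (a joint): Red release lever on top of the jaw head, rad: up (jaw locked) it rests at 0 to 0.08 as its pawl lies on a tooth or between two; 0.25 = fully pressed (hard stop), sprung; from about 0.12 the jaw is free to slide. Pressed at release_press it needs 2 to 4 N, up to about 15 N to unlock while the jaw is under load.
- release_press (a point): Point to press on the red lever: top of its thumb plate, 101 to 104 mm above the table at rest, 96 mm fully pressed. The plate is 30 mm wide and reaches 22 mm ahead (+x of the clamp) and 21 mm behind this point; there a ridge 12 mm high stands up: a fingertip pressing the plate can push the ridge backwards to drag the jaw head. Moves with the jaw head.
- pad: Rubber jaw pad at the front of the jaw head, 50 mm wide, 36 mm tall, 8 mm thick, sprung (20 N per mm). Origin: middle of its rear face; x points to the case.
- jaw_face (a point): Middle of the rubber pad's front face, the one that meets the cap.
- case: Loose aluminium amplifier case, 100 (along the clamp) x 70 x 45 mm, 0.42 kg, lying in the cradle with its far end at, or up to 3 mm from, the fixed jaw. Origin: centre of its underside (45 mm above the table); x along the clamp towards the fixed jaw. The end cap is carried by it.
- cap (a joint): How far the black end cap stands out of the case, m: 0 = fully home, at the start 0.008 to 0.013. Press fit: about 5 N moves it.
- cap_face (a point): Middle of the black end cap's outer face (70 x 42 mm plate, 5 mm thick; a yellow plug shows behind it while it is not home).
- phone: Black phone 150 x 72 x 9 mm lying flat; origin at the centre of its underside. Leave alone.
- cup: Red cup, 80 mm across the rim, 85 mm tall, upright; origin at the centre of its underside. Leave alone.
- bitblock: Black block 70 x 45 x 30 mm with steel bits standing 18 mm out of it; origin at the centre of its underside. Leave alone.
- driver: Screwdriver with yellow handle, 160 mm long, lying on the table along its x axis. Leave alone.
Not all that is in view belongs to the job. Of the things shaped like the case, the aluminium one is meant.

How it is judged:
On the way, in this order (a step that is already met when the one before it is completed fails the run):
1. the cap is pushed fully home (within 1.5 mm) by pumping: it gets home while the trigger is held down, and the jaw clamps it with more than 12 N (contact force between pad and case above 12 N and value of joint cap below 0.0015 m and value of joint trigger above 0.05 rad and value of joint head above 0.035 m), for 0.05 s.
2. the release lever is pressed while the jaw slides back (value of joint release above 0.11 rad and value of joint head below 0.03 m), for 0.05 s.
At the end, for the whole second after the job is handed in: The end cap is home in the case (within 1.5 mm), the sliding jaw is back at its rear stop (within 6 mm), trigger and release lever have sprung back up, the case still lies level in its cradle (within 10 mm of where it was) and everything is at rest (value of joint cap below 0.0015 m and value of joint head below 0.006 m and value of joint trigger below 0.04 rad and value of joint release below 0.11 rad and distance of case from where it was at the start of the episode below 0.01 m and angle between case's own z axis and vertical below 0.1 rad and linear speed of case below 0.01 m/s and linear speed of each of phone, cup, bitblock, driver below 0.02 m/s); the robot touches nothing.
It fails at once if the jaw presses the cap and case with more than 34 N (crushed) (contact force between pad and case above 34 N).
It fails at once if the robot pushes on the case or its cap with more than 8 N (contact force between the arm and case above 8 N).
It fails at once if the robot's fingers push on the case or its cap with more than 8 N (contact force between the fingers and case above 8 N).
It fails at once if the robot pushes on the jaw's housing or pad instead of trigger and lever (more than 10 N) (contact force between any of the arm, the fingers and shell above 10 N or contact force between any of the arm, the fingers and pad above 10 N).
It fails at once if a bystander (phone, cup, bit block, screwdriver) is moved by more than 20 mm (distance of any of phone, cup, bitblock, driver from where it was at the start of the episode above 0.02 m).
It also fails if it takes over 51 s, if anything falls off the work surface, if the arm or the gripper's body presses on something with over 40 N, if the wrist force passes 120 N, or if a joint passes its speed limit or range.

ROBOT

A 7-joint arm with a two-finger parallel gripper is mounted at the origin on the work surface. World frame = base frame: x ahead of the robot, y to its left, z up, the work surface at z = 0. Lengths are in m, angles in rad, forces in N, time in s.
With the tool pointing down it reaches from about 0.35 to 0.9 m from the base axis. Payload 7.2 kg.
Tool frame: the origin (TCP) lies between the finger pads; the fingertips stand 17 mm ahead of it and the grasp point (between the pads) lies 2 mm behind it; z points along the fingers, y is the direction in which the jaws open and shut (so a half turn about z gives the same grasp; the last joint's range is limited). The gripper opens to 88 mm and grips with 3 to 60 N. Pads are 20 mm wide; open, the fingers measure 115 mm over their backs; the gripper's body (75 mm by 178 mm) begins 61 mm behind the grasp point.
Start: joints at [1.217, 0.411, -0.013, 1.596, 0.006, 1.134, -0.082], TCP at [0.176, -0.6, 0.24] pointing down, gripper open.
Joint ranges: [-2.95, 2.95], [-0.29, 1.99], [-1.47, 1.44], [0.14, 2.54], [-1.03, 4.17], [0.13, 1.85], [-2.86, 2.86]. Speed limits (rad/s): [2.39, 2.39, 3.01, 3.01, 3.14, 3.14, 3.14].

INTERFACE

Orientations are given as a 3x3 rotation matrix whose columns are the frame's x, y, z axes.
In Python, from bench import manip gives the robot as it stands.
- The arm moves only by the shell command python3 -m pendant 'ROWS'. ROWS is JSON, a list of rows, each a list of 5 numbers: the shift along the world's x, y, z in m, then the turn about the world's z in units of 6 degrees (1.0 is 6 degrees), then the closure, from 0 (fully open) to 1 (shut). In form: [[dx, dy, dz, yaw, jaw], ...]. A call has 1 to 5 rows; each row shifts and turns the pose as measured when the row begins; what a row does not reach is not made up. A row lasts 1/12 s, in which the tool goes at most 41.7 mm and 7.16 degrees, less where a joint would pass 70% of its speed; a pose out of reach is approached as far as the arm can. A call is refused whole if a number of a shift passes 0.0417 or a number of a turn 1, either way. A call with a gripper value outside its range is refused whole. The fingers move at their own pace and stop on an object; the grip force is fixed at half the most. Time passes only in rows, so rows that do not move let the fingers close. It gives the time, the measured TCP pose, the force and the opening at its end, in the units of the state.
- manip.read_state(): the state, without advancing time (a new reading comes with each control period).
- manip.read_camera(name): name is "side" or "top"; returns the picture (420x560x3 uint8, red, green, blue); there is no depth.
- manip.camera_info(name): a dict with "vfov" (degrees; the focal length in pixels is half the picture's height over the tangent of half this angle, whatever the lens; pixels are square), "cx", "cy" (the principal point, pixels), "R" (3x3) and "t" (3): a world point X has camera coordinates R X + t. Camera axes: x right, y down, z forward; pixel columns grow to the right and rows downward; lengths in m; the calibration is good to about 2 mm. A picture is of the moment at which its call begins. camera_info takes no time and is no camera call.
- manip.sign_off(): hands the job in, once; it reports no verdict.
The state is a dict: "t": time; "qpos": joint angles; "joint_vel": joint speeds; "tau": joint torques, N m; "tcp_pos": TCP position; "ee_rot": TCP orientation; "force": force on the tool from outside, world axes, zero at the start; "ft_torque": the same for the moment, N m; "opening": finger opening in m.
Only numpy, scipy, OpenCV 4.12 (cv2) and the standard library are available. Lean on these libraries where they do the work, as an engineer would, in place of code of your own. Each camera call takes 0.05 s, during which the arm holds its last target. There are 200 camera calls.

## Working session

There is one attempt and no reset: what is moved stays moved. The work goes in short steps, Python scripts to look and compute and a shell command to move; the robot and the scene stay as the last step left them, time stands still between calls to the robot, and variables do not carry over. Pictures are saved under pics/ and viewed, about 8 in all and at most 12, crops included, and the job is handed in when it is done.

```bash
mkdir -p pics; ls
python3 - <<'E'
from bench import manip
import cv2, numpy as np
s=manip.read_state(); print(s['t'],s['tcp_pos'],s['ee_rot'],s['force'],s['opening'])
for n in('side','top'):
    cv2.imwrite(f'pics/{n}0.png',cv2.resize(manip.read_camera(n)[:,:,::-1],(800,600),interpolation=cv2.INTER_CUBIC))
    print(n,manip.camera_info(n))
E
```

```text
pics
0.0 [ 0.17602726 -0.59916553  0.23878547] [[ 9.59430946e-01  2.81943112e-01 -5.83762731e-04]
 [ 2.81943692e-01 -9.59429657e-01  1.57745202e-03]
 [-1.15327546e-04 -1.67804451e-03 -9.99998585e-01]] [-0.15515452  0.31490844 -0.26160263] 0.08778223674076485
side {'vfov': 56.75916837882827, 'cx': 282.56849598448395, 'cy': 211.71098786593853, 'R': array([[ 0.94350923, -0.33123597, -0.00854772],
       [-0.22988179, -0.63579252, -0.73683256],
       [ 0.23863087,  0.69717329, -0.67602123]]), 't': array([-0.51257574,  0.27203168,  0.70050732])}
top {'vfov': 46.448938389776394, 'cx': 279.47128662353254, 'cy': 209.080501953903, 'R': array([[ 0.01399567, -0.99988938, -0.005034  ],
       [-0.98311947, -0.01284206, -0.18251355],
       [ 0.18242872,  0.00750343, -0.98319045]]), 't': array([0.09392514, 0.60411715, 1.00639319])}
```

View pics/side0.png

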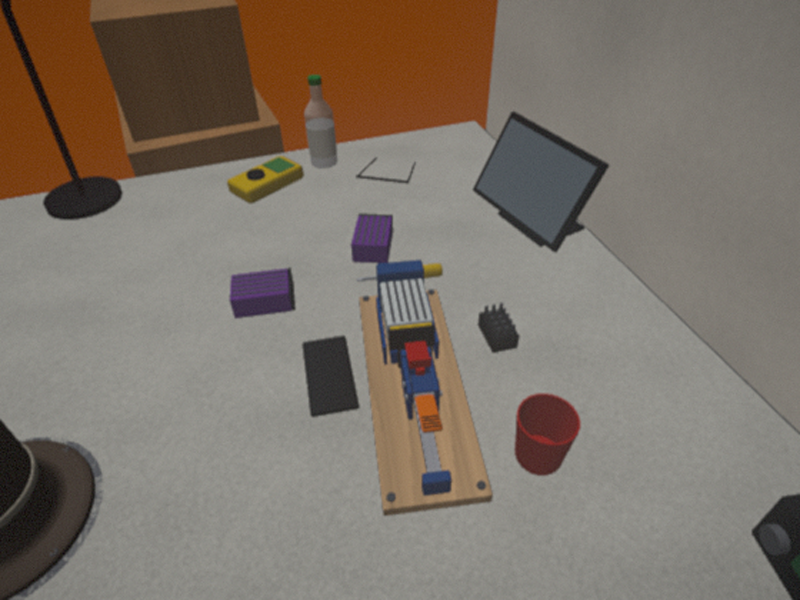

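View pics/top0.png

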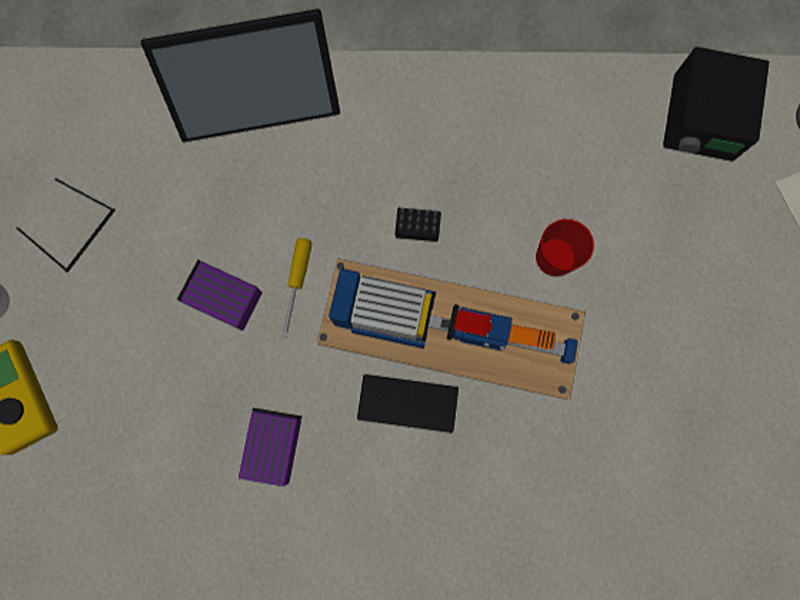

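The side and top views both show the clamp with the aluminium case (top view, 392,307). The two purple boxes at (220,295) and (270,447) are lookalikes: not aluminium and not in the cradle, so the clamped case is the one. I'll confirm this in an enlarged crop and fit the board pose.

```bash
cat > h.py <<'E'
from bench import manip
import numpy as np
def ray(n,u,v):
    c=manip.camera_info(n);f=210/np.tan(np.radians(c['vfov']/2))
    d=c['R'].T@np.array([(u-c['cx'])/f,(v-c['cy'])/f,1]);o=-c['R'].T@c['t'];return o,d
def atz(n,u,v,z):
    o,d=ray(n,u,v);return o+d*(z-o[2])/d[2]
def proj(n,X):
    c=manip.camera_info(n);f=210/np.tan(np.radians(c['vfov']/2));p=c['R']@X+c['t'];return np.array([f*p[0]/p[2]+c['cx'],f*p[1]/p[2]+c['cy']])
E
python3 - <<'E'
from h import *
import cv2
k=.7
P=[atz('top',(u+.5)*k-.5,(v+.5)*k-.5,.018) for u,v in [(338,260),(584,312),(571,398),(319,345)]]
print(np.round(P,4)); print([np.linalg.norm(P[i]-P[(i+1)%4]) for i in range(4)])
c=np.mean(P,0);x=(P[0]+P[3]-P[1]-P[2]);print(c,np.degrees(np.arctan2(x[1],x[0])))
# same from side picture
S=[atz('side',(u+.5)*k-.5,(v+.5)*k-.5,.018) for u,v in [(491,492),(384,505)]]
print('side',np.round(S,4))
i=cv2.imread('pics/top0.png')[250:410,310:600];j=cv2.imread('pics/side0.png')[250:500,340:500]
i=cv2.resize(i,None,fx=1.7,fy=1.7,interpolation=2);j=cv2.resize(j,None,fx=1.8,fy=1.8,interpolation=2)
o=np.zeros((450,800,3),np.uint8);o[:i.shape[0],:i.shape[1]]=i;o[:450,500:788]=j
cv2.imwrite('pics/crop.png',o)
E
```

```text
[[ 0.6715  0.2011  0.018 ]
 [ 0.5927 -0.187   0.018 ]
 [ 0.4588 -0.1626  0.018 ]
 [ 0.5352  0.2266  0.018 ]]
[np.float64(0.39602289401591534), np.float64(0.1360994588810885), np.float64(0.39658327799755755), np.float64(0.13864833653470796)]
[0.5645638  0.01950231 0.018     ] 78.7102407487205
side [[ 0.5953 -0.1846  0.018 ]
 [ 0.4626 -0.1558  0.018 ]]
```

View pics/crop.png

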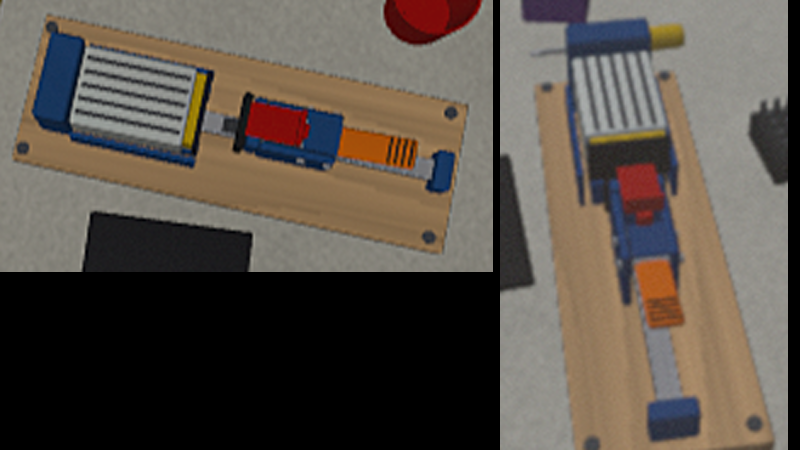

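Crop: the aluminium case with the yellow plug showing sits in the cradle, so this is the right one. Orange trigger rear end is at crop (417,152) top / (664,326) side. Red plate front edge is at (248,119) / (637,167).

```bash
cat >> h.py <<'E'
k=.7
def raw(u,v): return (u+.5)*k-.5,(v+.5)*k-.5
def tri(a,b):
    o1,d1=ray('top',*a);o2,d2=ray('side',*b)
    s=np.linalg.lstsq(np.c_[d1,-d2],o2-o1,rcond=None)[0];p,q=o1+s[0]*d1,o2+s[1]*d2
    return (p+q)/2,np.linalg.norm(p-q)
C=np.array([.5646,.0195,0]);A=np.radians(78.7);CX=np.array([np.cos(A),np.sin(A),0]);CY=np.array([-np.sin(A),np.cos(A),0])
def cl(p): return np.array([(p-C)@CX,(p-C)@CY,p[2]])
def wo(x,y,z): return C+x*CX+y*CY+np.array([0,0,z])
E
python3 - <<'E'
from h import *
T=lambda u,v:raw(310+u/1.7,250+v/1.7)
S=lambda u,v:raw(340+(u-500)/1.8,250+v/1.8)
for n,a,b in [('trig rear',(417,152),(664,326)),('red front',(248,119),(637,167)),('trig front',(341,143),(656,262)),('bar rear block',(440,171),(674,405)),('red ridge',(306,128),(645,207))]:
    p,e=tri(T(*a),S(*b));print(n,np.round(p,4),'clamp',np.round(cl(p),4),'err',round(e,4))
print('red front z.102',cl(atz('top',*T(248,119),.102)),'side',cl(atz('side',*S(637,167),.102)))
print('ridge front',cl(atz('top',*T(302,128),.112)))
print('pad front top',cl(atz('top',*T(236,122),.09)), 'shell rear', cl(atz('top',*T(341,145),.09)))
E
```

```text
trig rear [ 0.5374 -0.1237  0.096 ] clamp [-0.1458 -0.0014  0.096 ] err 0.0028
red front [0.567  0.0192 0.0983] clamp [ 0.0002 -0.0024  0.0983] err 0.0042
trig front [ 0.5506 -0.0622  0.0839] clamp [-0.0828 -0.0023  0.0839] err 0.0066
bar rear block [ 0.5303 -0.1549  0.0474] clamp [-0.1777 -0.0005  0.0474] err 0.0039
red ridge [ 0.5571 -0.0288  0.1071] clamp [-0.0488 -0.0021  0.1071] err 0.0012
red front z.102 [0.00030062 0.00035132 0.102     ] side [-0.00289234 -0.00397022  0.102     ]
ridge front [-4.50687532e-02  5.29083701e-05  1.12000000e-01]
pad front top [0.00935852 0.00305439 0.09      ] shell rear [-0.08238093  0.00379902  0.09      ]
```

Clamp pose: centre (0.565, 0.020), yaw 78.7°. In the clamp frame the trigger rear is at x≈-0.146 and z≈0.095, and the red plate front at x≈0. The ridge sits at -0.045, consistent with the given sizes. Now moving above trigger_press (world ≈0.540, -0.112) with the gripper closed and the opening axis turned along the bar.

```bash
python3 -m pendant '[[0.024,0.0325,0,-0.95,1],[0.024,0.0325,0,-0.95,1],[0.024,0.0325,0,-0.95,1],[0.024,0.0325,0,-0.95,1],[0.024,0.0325,0,-0.8,1]]'
python3 -m pendant '[[0.024,0.0325,0,0,1],[0.024,0.0325,0,0,1],[0.024,0.0325,0,0,1],[0.024,0.0325,0,0,1],[0.024,0.0325,0,0,1]]'
```

```text
t: 0.52
tcp_pos: [0.289, -0.437, 0.2353]
ee_rot: [[0.974, -0.228, -0.006], [-0.228, -0.974, 0.004], [-0.007, -0.003, -1.0]]
force: [0.9, -0.4, -0.0]
opening: 0.0579
t: 0.93
tcp_pos: [0.4103, -0.2672, 0.2346]
ee_rot: [[0.972, -0.236, -0.007], [-0.236, -0.972, 0.004], [-0.008, -0.003, -1.0]]
force: [0.2, 0.1, 0.4]
opening: 0.0245
```

```bash
python3 -m pendant '[[0.026,0.031,0,0.4,1],[0.026,0.031,-0.01,0,1],[0.026,0.031,-0.01,0,1],[0.026,0.031,-0.01,0,1],[0.02,0.025,-0.02,0,1]]'
python3 -m pendant '[[0.01,0.01,-0.02,0,1],[0.0,0.0,-0.02,0,1],[0,0,-0.01,0,1]]'
python3 - <<'E'
from h import *
import cv2
s=manip.read_state();p=np.array(s['tcp_pos']);print(p,cl(p),s['force'])
a=manip.read_camera('side')[160:370,220:360,::-1];b=manip.read_camera('top')[160:300,200:430,::-1]
a=cv2.resize(a,None,fx=2.5,fy=2.5,interpolation=2);b=cv2.resize(b,None,fx=1.9,fy=1.9,interpolation=2)
o=np.zeros((525,800,3),np.uint8);o[:,:350]=a;o[:b.shape[0],355:355+b.shape[1]]=b;cv2.imwrite('pics/c2.png',o)
E
```

```text
t: 1.35
tcp_pos: [0.5368, -0.1131, 0.1882]
ee_rot: [[0.981, -0.192, -0.0], [-0.192, -0.981, 0.003], [-0.001, -0.003, -1.0]]
force: [0.5, -0.9, 0.0]
opening: 0.0005
t: 1.6
tcp_pos: [0.5508, -0.0922, 0.1341]
ee_rot: [[0.984, -0.18, 0.0], [-0.18, -0.984, 0.007], [-0.001, -0.007, -1.0]]
force: [-0.5, -0.2, -0.7]
opening: 0.0004
[ 0.55078607 -0.09217837  0.13411124] [-0.11222023 -0.0083368   0.13411124] [-0.48381808 -0.16039782 -0.68955763]
```

View pics/c2.png

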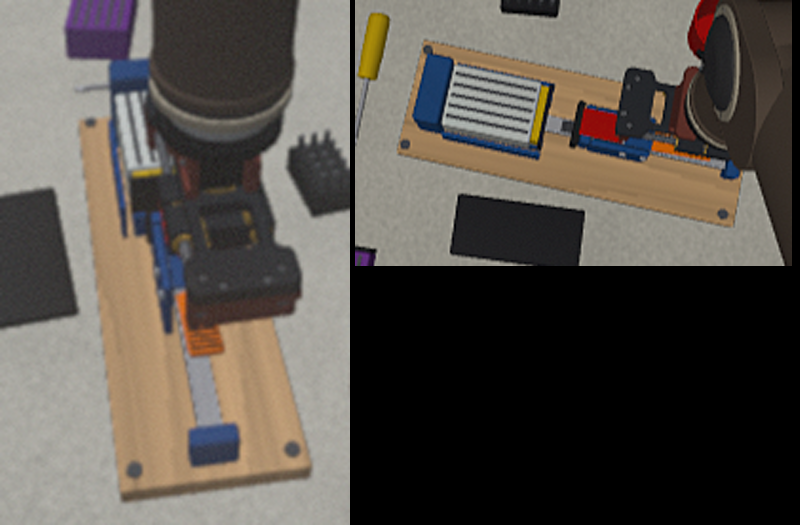

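The picture shows the gripper over the shell's rear, about 20 mm too far forward along the bar and 8 mm sideways. Correcting, then descending to touch.

```bash
python3 -m pendant '[[-0.011,-0.020,0,0,1],[0,0,0,0,1],[0,0,0,0,1]]';python3 -m pendant '[[0,0,-0.008,0,1],[0,0,0,0,1]]'; python3 -c "
from h import *
print(cl(np.array(manip.read_state()['tcp_pos'])))"
```

```text
t: 1.95
tcp_pos: [0.5386, -0.1159, 0.1366]
ee_rot: [[0.983, -0.184, -0.0], [-0.184, -0.983, 0.006], [-0.002, -0.006, -1.0]]
force: [0.1, 0.2, -0.3]
opening: 0.001
t: 2.12
tcp_pos: [0.5389, -0.118, 0.1301]
ee_rot: [[0.982, -0.187, 0.003], [-0.187, -0.982, 0.005], [0.002, -0.005, -1.0]]
force: [0.4, -0.1, -0.7]
opening: 0.0002
[-0.13986556 -0.00177928  0.1301249 ]
```

```bash
python3 -m pendant '[[0.001,0.006,-0.010,0,1],[0,0,-0.006,0,1],[0,0,-0.003,0,1]]';python3 -m pendant '[[0,0,-0.004,0,1],[0,0,-0.004,0,1]]'; python3 -c "
from h import *
print(cl(np.array(manip.read_state()['tcp_pos'])))"
```

```text
t: 2.37
tcp_pos: [0.5412, -0.1118, 0.1112]
ee_rot: [[0.982, -0.188, 0.006], [-0.188, -0.982, 0.004], [0.005, -0.005, -1.0]]
force: [0.4, -0.4, 2.5]
opening: 0.0003
t: 2.53
tcp_pos: [0.5418, -0.1099, 0.1026]
ee_rot: [[0.982, -0.187, 0.006], [-0.187, -0.982, 0.006], [0.005, -0.007, -1.0]]
force: [-0.9, 3.4, 6.6]
opening: 0.0005
[-0.1313887  -0.00295529  0.10263686]
```

```bash
python3 -m pendant '[[0,0.002,-0.005,0,1],[0,0.002,-0.005,0,1]]';python3 -m pendant '[[0,0.002,-0.003,0,1]]';python3 -m pendant '[[0,0.001,-0.002,0,1]]'
```

```text
t: 2.7
tcp_pos: [0.5429, -0.1045, 0.0927]
ee_rot: [[0.983, -0.185, 0.008], [-0.186, -0.983, 0.007], [0.007, -0.008, -1.0]]
force: [0.3, 2.0, 7.0]
opening: 0.0004
t: 2.78
tcp_pos: [0.5434, -0.1019, 0.0895]
ee_rot: [[0.983, -0.185, 0.009], [-0.185, -0.983, 0.007], [0.008, -0.009, -1.0]]
force: [-0.9, -0.9, 3.7]
opening: 0.0005
t: 2.87
tcp_pos: [0.5439, -0.1006, 0.0876]
ee_rot: [[0.983, -0.184, 0.01], [-0.184, -0.983, 0.007], [0.009, -0.009, -1.0]]
force: [-4.0, -0.6, 21.4]
opening: 0.0003
```

Stroke 1 reached the hard stop (TCP z 0.0876). Strokes from 0.112 to 0.088.

```bash
python3 -m pendant '[[0,0,0.012,0,1],[0,0,0.013,0,1],[0,0.001,0.002,0,1]]';python3 -m pendant '[[0,0.001,-0.007,0,1],[0,0.002,-0.006,0,1],[0,0.002,-0.004,0,1]]';python3 -m pendant '[[0,0.002,-0.004,0,1]]';python3 -m pendant '[[0,0.002,-0.003,0,1]]';python3 -c "
from h import *
print(cl(np.array(manip.read_state()['tcp_pos'])))"
```

```text
t: 3.12
tcp_pos: [0.5433, -0.0992, 0.1141]
ee_rot: [[0.983, -0.183, 0.007], [-0.183, -0.983, 0.007], [0.006, -0.008, -1.0]]
force: [0.5, -0.0, 1.3]
opening: 0.0007
t: 3.37
tcp_pos: [0.5451, -0.0946, 0.0976]
ee_rot: [[0.983, -0.184, 0.013], [-0.184, -0.983, 0.006], [0.011, -0.008, -1.0]]
force: [0.5, 0.7, 4.9]
opening: 0.0008
t: 3.45
tcp_pos: [0.5456, -0.0919, 0.0931]
ee_rot: [[0.983, -0.184, 0.014], [-0.184, -0.983, 0.006], [0.012, -0.009, -1.0]]
force: [0.3, 2.1, 6.4]
opening: 0.0005
t: 3.53
tcp_pos: [0.5462, -0.0892, 0.0894]
ee_rot: [[0.983, -0.184, 0.015], [-0.184, -0.983, 0.007], [0.013, -0.01, -1.0]]
force: [0.4, 1.6, 5.1]
opening: 0.0004
[-0.11022094 -0.00325999  0.08939743]
```

```bash
python3 -m pendant '[[0,0.001,-0.0015,0,1]]'; python3 -m pendant '[[0,0,0.013,0,1],[0,0,0.013,0,1],[0,0,0.004,0,1]]'
python3 - <<'E'
from h import *
import cv2
s=manip.read_state();p=np.array(s['tcp_pos']);print(p,cl(p),s['force'])
a=manip.read_camera('side')[170:330,230:350,::-1];b=manip.read_camera('top')[170:280,210:400,::-1]
a=cv2.resize(a,None,fx=2.8,fy=2.8,interpolation=2);b=cv2.resize(b,None,fx=2.4,fy=2.4,interpolation=2)
o=np.zeros((448,800,3),np.uint8);o[:,:336]=a;o[:264,340:796]=b;cv2.imwrite('pics/c3.png',o)
E
```

```text
t: 3.62
tcp_pos: [0.5468, -0.0878, 0.0876]
ee_rot: [[0.983, -0.183, 0.016], [-0.183, -0.983, 0.007], [0.014, -0.01, -1.0]]
force: [-5.5, -1.7, 26.7]
opening: 0.0002
t: 3.87
tcp_pos: [0.545, -0.0862, 0.1139]
ee_rot: [[0.983, -0.182, 0.01], [-0.182, -0.983, 0.008], [0.008, -0.01, -1.0]]
force: [1.4, -0.6, 0.4]
opening: 0.0003
[ 0.54496542 -0.08622173  0.11393831] [-0.10751959 -0.00146181  0.11393831] [ 1.41310542 -0.62070364  0.40664077]
```

View pics/c3.png

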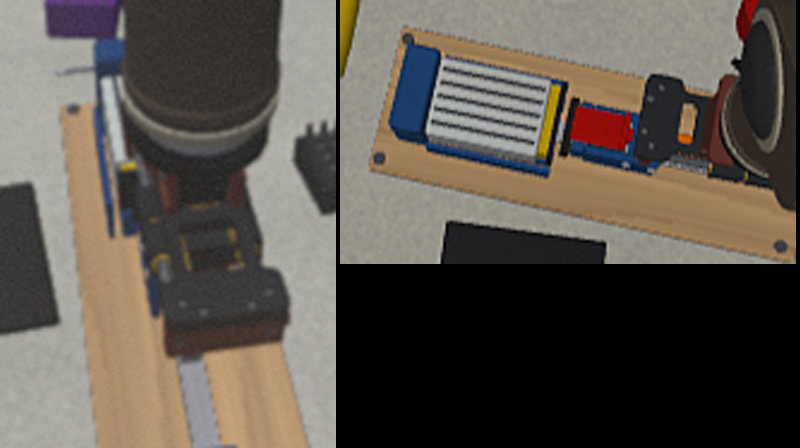

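The jaw has advanced about 24 mm. The pad (crop 569,125) is now a few mm short of the cap plate, and about 10 mm of yellow plug still shows. Stroke 3 will go carefully.

```bash
python3 -m pendant '[[0,0,-0.006,0,1],[0,0.001,-0.005,0,1]]';python3 -m pendant '[[0,0.002,-0.003,0,1]]';python3 -m pendant '[[0,0.001,-0.002,0,1]]';python3 -m pendant '[[0,0.001,-0.002,0,1]]'
```

```text
t: 4.13
tcp_pos: [0.5454, -0.0851, 0.1015]
ee_rot: [[0.983, -0.182, 0.011], [-0.182, -0.983, 0.008], [0.01, -0.01, -1.0]]
force: [1.1, 3.2, 6.2]
opening: 0.0005
t: 4.22
tcp_pos: [0.5458, -0.0828, 0.0975]
ee_rot: [[0.983, -0.182, 0.012], [-0.182, -0.983, 0.009], [0.01, -0.011, -1.0]]
force: [1.4, -0.1, 4.3]
opening: 0.0008
t: 4.3
tcp_pos: [0.5461, -0.0816, 0.0947]
ee_rot: [[0.983, -0.182, 0.013], [-0.182, -0.983, 0.009], [0.011, -0.011, -1.0]]
force: [-0.5, 0.2, 8.0]
opening: 0.0005
t: 4.38
tcp_pos: [0.5464, -0.0801, 0.0922]
ee_rot: [[0.983, -0.182, 0.013], [-0.182, -0.983, 0.009], [0.011, -0.012, -1.0]]
force: [-0.7, 0.3, 9.9]
opening: 0.0004
```

```bash
python3 -m pendant '[[0,0.001,-0.0015,0,1]]';python3 -m pendant '[[0,0.001,-0.001,0,1]]'
```

```text
t: 4.47
tcp_pos: [0.5467, -0.0787, 0.0903]
ee_rot: [[0.983, -0.181, 0.013], [-0.182, -0.983, 0.01], [0.011, -0.012, -1.0]]
force: [-0.3, 1.4, 8.8]
opening: 0.0004
t: 4.55
tcp_pos: [0.547, -0.0775, 0.0888]
ee_rot: [[0.983, -0.181, 0.014], [-0.181, -0.983, 0.01], [0.012, -0.012, -1.0]]
force: [1.1, -0.7, 8.6]
opening: 0.0002
```

```bash
python3 -m pendant '[[0,0.0005,-0.0008,0,1]]'
```

```text
t: 4.63
tcp_pos: [0.5472, -0.077, 0.0879]
ee_rot: [[0.983, -0.181, 0.014], [-0.181, -0.983, 0.009], [0.012, -0.012, -1.0]]
force: [-3.1, -1.3, 20.1]
opening: 0.0004
```

Hard stop again at z 0.088. Next: stroke 4, going stiff at some point mid-stroke.

```bash
python3 -m pendant '[[0,0,0.013,0,1],[0,0,0.013,0,1],[0,0,0.003,0,1]]';python3 -m pendant '[[0,0,-0.006,0,1],[0,0.001,-0.004,0,1]]';python3 -m pendant '[[0,0.001,-0.001,0,1]]'
python3 -c "
from h import *
print(cl(np.array(manip.read_state()['tcp_pos'])))"
```

```text
t: 4.88
tcp_pos: [0.5447, -0.0765, 0.1135]
ee_rot: [[0.983, -0.181, 0.007], [-0.181, -0.983, 0.01], [0.005, -0.011, -1.0]]
force: [1.0, 0.1, 0.9]
opening: 0.0005
t: 5.05
tcp_pos: [0.5446, -0.0764, 0.1027]
ee_rot: [[0.983, -0.182, 0.008], [-0.182, -0.983, 0.009], [0.006, -0.01, -1.0]]
force: [0.1, -1.9, 2.8]
opening: 0.0006
t: 5.13
tcp_pos: [0.5441, -0.0758, 0.1001]
ee_rot: [[0.983, -0.182, 0.006], [-0.182, -0.983, 0.008], [0.005, -0.009, -1.0]]
force: [1.6, -1.7, 2.5]
opening: 0.0002
[-0.09747438  0.00143511  0.1001241 ]
```

```bash
python3 -m pendant '[[0,0.0005,-0.001,0,1]]';python3 -m pendant '[[0,0.0005,-0.001,0,1]]'
```

```text
t: 5.22
tcp_pos: [0.5439, -0.0755, 0.0981]
ee_rot: [[0.983, -0.182, 0.006], [-0.182, -0.983, 0.008], [0.004, -0.009, -1.0]]
force: [1.8, -1.2, 6.5]
opening: 0.0003
t: 5.3
tcp_pos: [0.5441, -0.075, 0.0966]
ee_rot: [[0.983, -0.182, 0.006], [-0.182, -0.983, 0.008], [0.004, -0.009, -1.0]]
force: [0.1, -0.4, 7.8]
opening: 0.0005
```

```bash
python3 -m pendant '[[0,0.0005,-0.001,0,1]]'
```

```text
t: 5.38
tcp_pos: [0.5443, -0.0742, 0.0954]
ee_rot: [[0.983, -0.182, 0.006], [-0.182, -0.983, 0.008], [0.004, -0.009, -1.0]]
force: [-0.4, -0.4, 7.2]
opening: 0.0006
```

```bash
python3 -m pendant '[[0,0.0005,-0.001,0,1]]'
```

```text
t: 5.47
tcp_pos: [0.5445, -0.0735, 0.0942]
ee_rot: [[0.983, -0.182, 0.006], [-0.182, -0.983, 0.009], [0.005, -0.01, -1.0]]
force: [-1.0, -0.3, 7.6]
opening: 0.0002
```

```bash
python3 -m pendant '[[0,0.0005,-0.0007,0,1]]'
```

```text
t: 5.55
tcp_pos: [0.5446, -0.0728, 0.0934]
ee_rot: [[0.983, -0.182, 0.006], [-0.182, -0.983, 0.009], [0.005, -0.01, -1.0]]
force: [-0.3, -2.0, 7.1]
opening: 0.0007
```

```bash
python3 -m pendant '[[0,0.0005,-0.001,0,1]]'
```

```text
t: 5.63
tcp_pos: [0.5448, -0.0722, 0.0923]
ee_rot: [[0.983, -0.182, 0.006], [-0.182, -0.983, 0.009], [0.005, -0.01, -1.0]]
force: [-0.9, -0.8, 7.1]
opening: 0.0004
```

```bash
python3 -m pendant '[[0,0.0005,-0.0008,0,1]]'
```

```text
t: 5.72
tcp_pos: [0.5449, -0.0716, 0.0914]
ee_rot: [[0.983, -0.182, 0.006], [-0.182, -0.983, 0.009], [0.005, -0.01, -1.0]]
force: [-1.9, -2.0, 8.8]
opening: 0.0007
```

```bash
python3 -m pendant '[[0,0.0005,-0.0008,0,1]]'
```

```text
t: 5.8
tcp_pos: [0.545, -0.0713, 0.0907]
ee_rot: [[0.983, -0.182, 0.007], [-0.182, -0.983, 0.008], [0.005, -0.009, -1.0]]
force: [-2.0, -1.7, 11.5]
opening: 0.0006
```

```bash
python3 -m pendant '[[0,0.0,-0.0005,0,1]]'
```

```text
t: 5.88
tcp_pos: [0.5451, -0.0713, 0.0905]
ee_rot: [[0.983, -0.182, 0.007], [-0.182, -0.983, 0.008], [0.005, -0.009, -1.0]]
force: [-2.1, -1.1, 12.3]
opening: 0.0003
```

```bash
python3 -m pendant '[[0,0,-0.0003,0,1]]'
```

```text
t: 5.97
tcp_pos: [0.5451, -0.0713, 0.0905]
ee_rot: [[0.983, -0.182, 0.007], [-0.182, -0.983, 0.008], [0.005, -0.009, -1.0]]
force: [-2.4, -0.9, 12.9]
opening: 0.0006
```

```bash
python3 -m pendant '[[0,0,-0.0007,0,1]]'
```

```text
t: 6.05
tcp_pos: [0.5451, -0.0712, 0.0901]
ee_rot: [[0.983, -0.182, 0.007], [-0.182, -0.983, 0.008], [0.005, -0.009, -1.0]]
force: [-2.6, -1.3, 13.3]
opening: 0.0003
```

```bash
python3 -m pendant '[[0,0,-0.0007,0,1]]'
```

```text
t: 6.13
tcp_pos: [0.5451, -0.0711, 0.0899]
ee_rot: [[0.983, -0.182, 0.007], [-0.183, -0.983, 0.007], [0.005, -0.009, -1.0]]
force: [-3.7, -0.9, 14.1]
opening: 0.0008
```

```bash
python3 -m pendant '[[0,0,-0.001,0,1]]'
```

```text
t: 6.22
tcp_pos: [0.5452, -0.071, 0.0896]
ee_rot: [[0.983, -0.182, 0.007], [-0.183, -0.983, 0.007], [0.005, -0.008, -1.0]]
force: [-3.6, -0.6, 15.2]
opening: 0.0005
```

```bash
python3 -m pendant '[[0,0,-0.0008,0,1]]'
```

```text
t: 6.3
tcp_pos: [0.5452, -0.0709, 0.0894]
ee_rot: [[0.983, -0.182, 0.007], [-0.182, -0.983, 0.007], [0.006, -0.008, -1.0]]
force: [-3.1, -0.2, 15.8]
opening: 0.0007
```

```bash
python3 -m pendant '[[0,0,-0.001,0,1]]'
```

```text
t: 6.38
tcp_pos: [0.5452, -0.0708, 0.0892]
ee_rot: [[0.983, -0.182, 0.007], [-0.183, -0.983, 0.007], [0.006, -0.008, -1.0]]
force: [-5.0, -0.6, 17.1]
opening: 0.0002
```

```bash
python3 -m pendant '[[0,0,-0.0008,0,1]]'
python3 - <<'E'
from h import *
import cv2
b=manip.read_camera('top')[175:275,215:345,::-1]
cv2.imwrite('pics/c4.png',cv2.resize(b,None,fx=5,fy=5,interpolation=2))
s=manip.read_state();print(s['force'],s['tcp_pos'])
E
```

```text
t: 6.47
tcp_pos: [0.5452, -0.0708, 0.0892]
ee_rot: [[0.983, -0.183, 0.007], [-0.183, -0.983, 0.007], [0.006, -0.008, -1.0]]
force: [-4.0, -1.3, 16.5]
opening: 0.0001
[-3.53559635 -1.18692616 16.59016208] [ 0.545223   -0.07081081  0.08920087]
```

View pics/c4.png

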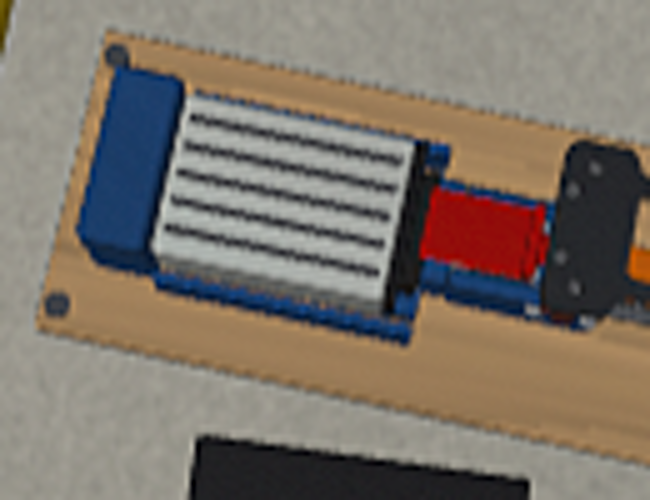

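The cap is home: no yellow is visible, the black plate sits flush at (405,230), and the trigger is stiff at 16.6 N. One slight extra step for margin over 12 N, well under 23 N.

```bash
python3 -m pendant '[[0,0,-0.001,0,1]]'
```

```text
t: 6.6
tcp_pos: [0.5453, -0.0708, 0.0891]
ee_rot: [[0.983, -0.183, 0.007], [-0.183, -0.983, 0.006], [0.006, -0.007, -1.0]]
force: [-4.6, -1.3, 17.4]
opening: 0.0004
```

```bash
python3 -m pendant '[[0,0,-0.0012,0,1]]'
```

```text
t: 6.68
tcp_pos: [0.5453, -0.0707, 0.0888]
ee_rot: [[0.983, -0.183, 0.008], [-0.183, -0.983, 0.006], [0.006, -0.007, -1.0]]
force: [-5.3, -0.4, 19.3]
opening: 0.0002
```

```bash
python3 -m pendant '[[0,0,0.013,0,1],[0,0,0.02,0,1],[0,0,0.03,0,1],[0,0,0.01,0,1],[0,0,0,0,1]]'
python3 - <<'E'
from h import *
import cv2
f=manip.read_camera('top')
b=f[175:275,215:345,::-1]
cv2.imwrite('pics/c5.png',cv2.resize(b,None,fx=5,fy=5,interpolation=2))
s=manip.read_state();p=np.array(s['tcp_pos']);print(s['force'],p,cl(p))
E
```

```text
t: 7.1
tcp_pos: [0.5415, -0.0689, 0.1599]
ee_rot: [[0.983, -0.182, -0.002], [-0.182, -0.983, 0.008], [-0.003, -0.008, -1.0]]
force: [0.4, 0.0, -0.6]
opening: 0.0005
[ 0.02115894  0.17319212 -1.00511641] [ 0.54138401 -0.06883476  0.15915724] [-0.09117144  0.00545708  0.15915724]
```

View pics/c5.png

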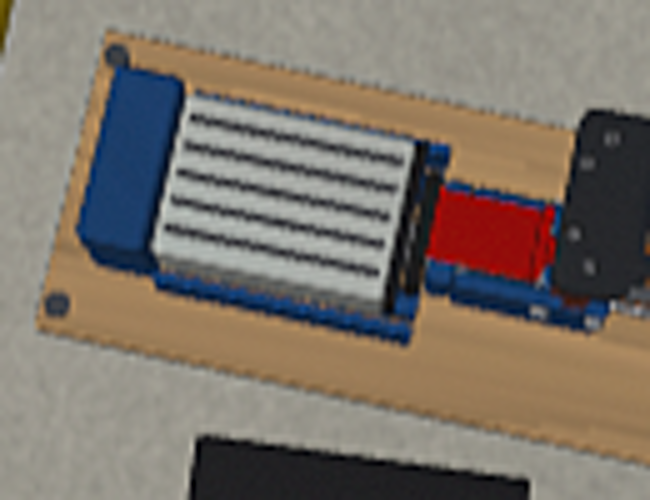

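The jaw settled back a few mm on its pawl and the cap stays home. Red plate front edge centre is at (432,224), with the ridge at about (538,245).

Run:
```python
from h import *
R=lambda u,v:(215+(u+.5)/5-.5,175+(v+.5)/5-.5)
a=atz('top',*R(432,224),.102);r=atz('top',*R(538,245),.112)
print(a,cl(a),r,cl(r))
p=a-.021*CX; print('press',p,cl(p)); print(p-np.array(manip.read_state()['tcp_pos']))
```

```text
[0.5731236  0.05696042 0.102     ] [ 0.0384044  -0.00101814  0.102     ] [0.56336204 0.01401108 0.112     ] [-0.00562509  0.00013843  0.112     ]
press [0.56900873 0.03636751 0.102     ] [ 0.0174044  -0.00101814  0.102     ]
[ 0.02762472  0.10520227 -0.05715724]
```

```bash
python3 -m pendant '[[0.007,0.028,0,0,1],[0.007,0.028,0,0,1],[0.007,0.026,0,0,1],[0.003,0.010,0,0,1],[0,0,0,0,1]]'; python3 -m pendant '[[0,0,0,0,1]]'; python3 -c "
from h import *
print(cl(np.array(manip.read_state()['tcp_pos'])))"
```

```text
t: 7.57
tcp_pos: [0.5618, 0.0241, 0.1512]
ee_rot: [[0.982, -0.186, -0.012], [-0.186, -0.982, 0.007], [-0.013, -0.005, -1.0]]
force: [-0.5, 0.1, -0.6]
opening: 0.0006
t: 7.65
tcp_pos: [0.561, 0.0242, 0.1497]
ee_rot: [[0.983, -0.185, -0.014], [-0.185, -0.983, 0.007], [-0.016, -0.004, -1.0]]
force: [-1.0, -0.2, 0.3]
opening: 0.0007
[0.00388531 0.00441052 0.1497088 ]
```

```bash
python3 -m pendant '[[0.008,0.012,0,0,1],[0,0,-0.002,0,1],[0,0,0,0,1]]'; python3 -c "
from h import *
print(cl(np.array(manip.read_state()['tcp_pos'])))"
```

```text
t: 7.9
tcp_pos: [0.5685, 0.0333, 0.1456]
ee_rot: [[0.982, -0.188, -0.018], [-0.188, -0.982, 0.005], [-0.018, -0.002, -1.0]]
force: [-0.2, -0.4, 0.3]
opening: 0.0006
[ 0.01427859 -0.00112205  0.14559838]
```

```bash
python3 -m pendant '[[0.001,0.004,-0.008,0,1],[0,0,-0.007,0,1],[0,0,-0.005,0,1]]'; python3 -m pendant '[[0,0,-0.003,0,1]]';  python3 -m pendant '[[0,0,-0.002,0,1]]'; python3 -c "
from h import *
print(cl(np.array(manip.read_state()['tcp_pos'])))"
```

```text
t: 8.15
tcp_pos: [0.5703, 0.0353, 0.1248]
ee_rot: [[0.981, -0.191, -0.016], [-0.191, -0.981, 0.004], [-0.016, -0.001, -1.0]]
force: [-0.9, -0.8, 0.8]
opening: 0.0006
t: 8.23
tcp_pos: [0.5701, 0.0353, 0.1209]
ee_rot: [[0.981, -0.192, -0.016], [-0.192, -0.981, 0.005], [-0.017, -0.002, -1.0]]
force: [-2.1, 7.8, 17.0]
opening: 0.0003
t: 8.32
tcp_pos: [0.5704, 0.0361, 0.1188]
ee_rot: [[0.981, -0.192, -0.016], [-0.192, -0.981, 0.006], [-0.016, -0.003, -1.0]]
force: [0.3, 3.4, 4.2]
opening: 0.0009
[ 0.01740927 -0.00241063  0.11878633]
```

```bash
python3 -m pendant '[[0,0,-0.002,0,1]]'; python3 -m pendant '[[0,0,-0.002,0,1]]'
```

```text
t: 8.4
tcp_pos: [0.5705, 0.0366, 0.1167]
ee_rot: [[0.981, -0.192, -0.015], [-0.191, -0.981, 0.007], [-0.016, -0.004, -1.0]]
force: [-1.1, 2.0, 3.2]
opening: 0.0003
t: 8.48
tcp_pos: [0.5706, 0.0371, 0.1148]
ee_rot: [[0.981, -0.191, -0.015], [-0.191, -0.982, 0.007], [-0.016, -0.004, -1.0]]
force: [-0.4, 1.9, 4.6]
opening: 0.0007
```

```bash
python3 -m pendant '[[0,0,-0.0015,0,1]]'
```

```text
t: 8.57
tcp_pos: [0.5708, 0.0373, 0.1141]
ee_rot: [[0.981, -0.191, -0.014], [-0.191, -0.982, 0.007], [-0.015, -0.005, -1.0]]
force: [-6.4, 0.4, 21.1]
opening: 0.0004
```

Lever fully pressed (z 0.114). Dragging back.

```bash
python3 -m pendant '[[-0.001,-0.004,0.0005,0,1],[-0.001,-0.006,0,0,1]]'; python3 -m pendant '[[-0.001,-0.006,0,0,1]]'
```

```text
t: 8.73
tcp_pos: [0.5691, 0.0296, 0.1156]
ee_rot: [[0.982, -0.189, -0.013], [-0.189, -0.982, 0.009], [-0.014, -0.007, -1.0]]
force: [-0.9, 3.8, 2.5]
opening: 0.0003
t: 8.82
tcp_pos: [0.5679, 0.024, 0.1158]
ee_rot: [[0.982, -0.188, -0.013], [-0.188, -0.982, 0.01], [-0.014, -0.007, -1.0]]
force: [-1.0, 3.7, 3.7]
opening: 0.0006
```

```bash
python3 -m pendant '[[-0.001,-0.006,-0.001,0,1],[-0.001,-0.006,-0.0004,0,1]]'; python3 -m pendant '[[-0.001,-0.006,-0.0003,0,1],[-0.001,-0.006,-0.0003,0,1]]'; python3 -c "
from h import *
print(cl(np.array(manip.read_state()['tcp_pos'])))"
```

```text
t: 8.98
tcp_pos: [0.5655, 0.0115, 0.1146]
ee_rot: [[0.982, -0.187, -0.013], [-0.187, -0.982, 0.01], [-0.015, -0.008, -1.0]]
force: [-3.4, 2.5, 8.8]
opening: 0.0007
t: 9.15
tcp_pos: [0.563, -0.0011, 0.1147]
ee_rot: [[0.982, -0.188, -0.013], [-0.187, -0.982, 0.011], [-0.015, -0.008, -1.0]]
force: [-0.0, 15.7, 14.8]
opening: 0.0005
[-0.02048891 -0.00248799  0.11470539]
```

```bash
python3 -m pendant '[[-0.0005,-0.003,-0.0003,0,1]]'
```

```text
t: 9.23
tcp_pos: [0.5632, -0.0026, 0.1154]
ee_rot: [[0.982, -0.188, -0.011], [-0.187, -0.982, 0.014], [-0.013, -0.012, -1.0]]
force: [-1.7, 14.7, 12.6]
opening: 0.0005
```

```bash
python3 -m pendant '[[-0.0005,-0.003,0.0003,0,1]]'
```

```text
t: 9.32
tcp_pos: [0.5631, -0.0035, 0.1164]
ee_rot: [[0.982, -0.186, -0.009], [-0.186, -0.982, 0.017], [-0.013, -0.015, -1.0]]
force: [-1.9, 9.4, 8.6]
opening: 0.0004
```

Run:
```python
from h import *
import cv2
a=manip.read_camera('side')[170:350,230:350,::-1];b=manip.read_camera('top')[170:290,210:420,::-1]
a=cv2.resize(a,None,fx=2.8,fy=2.8,interpolation=2);b=cv2.resize(b,None,fx=2.2,fy=2.2,interpolation=2)
o=np.zeros((504,800,3),np.uint8);o[:,:336]=a;o[:264,337:799]=b;cv2.imwrite('pics/c6.png',o)
print(manip.read_state()['force'])
```

```text
[-1.51375505  8.70151747  9.41093012]
```

View pics/c6.png

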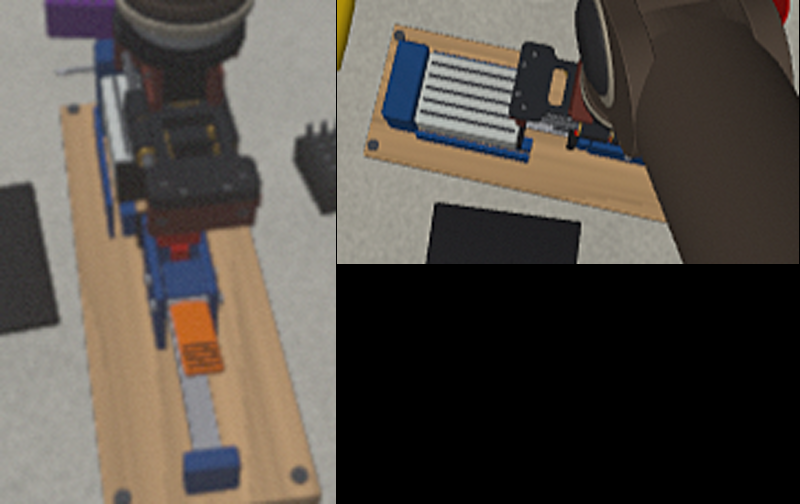

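Trigger rear (side crop 206,374) is about 2 px, or ~4 mm, further back than at the start, consistent with the rear stop (start head ≤5 mm by the home travel). One confirming pull with the lever fully down.

```bash
python3 -m pendant '[[0,0.001,-0.002,0,1],[0,-0.001,-0.001,0,1]]';python3 -m pendant '[[-0.0004,-0.002,0,0,1]]';python3 -m pendant '[[-0.0004,-0.002,0,0,1]]'
```

```text
t: 9.58
tcp_pos: [0.5635, -0.0025, 0.115]
ee_rot: [[0.983, -0.186, -0.008], [-0.186, -0.982, 0.019], [-0.011, -0.017, -1.0]]
force: [-3.9, 7.3, 16.1]
opening: 0.0003
t: 9.67
tcp_pos: [0.5633, -0.003, 0.1156]
ee_rot: [[0.983, -0.185, -0.007], [-0.185, -0.983, 0.021], [-0.011, -0.019, -1.0]]
force: [-2.9, 8.2, 8.0]
opening: 0.0007
t: 9.75
tcp_pos: [0.5632, -0.0035, 0.1162]
ee_rot: [[0.983, -0.184, -0.006], [-0.184, -0.983, 0.023], [-0.01, -0.022, -1.0]]
force: [-1.2, 7.3, 8.3]
opening: 0.0003
```

Rear stop confirmed. Lift off and retreat.

```bash
python3 -m pendant '[[0,0.001,0.004,0,1],[0,0.001,0.012,0,1],[0,0,0.02,0,1],[0,0,0.03,0,1],[0,0,0.035,0,1]]'; python3 -m pendant '[[-0.01,-0.035,0.03,0,1],[-0.01,-0.035,0.01,0,1],[-0.015,-0.035,0,0,1],[-0.015,-0.035,0,0,1],[-0.015,-0.035,0,0,1]]';python3 -m pendant '[[-0.015,-0.035,0,0,1],[-0.015,-0.035,0,0,1],[-0.015,-0.035,0,0,1],[-0.015,-0.03,0,0,1],[0,0,0,0,1]]'
python3 - <<'E'
from h import *
import cv2
a=manip.read_camera('side')[150:360,230:370,::-1];b=manip.read_camera('top')[160:300,200:430,::-1]
a=cv2.resize(a,None,fx=2.5,fy=2.5,interpolation=2);b=cv2.resize(b,None,fx=1.9,fy=1.9,interpolation=2)
o=np.zeros((525,800,3),np.uint8);o[:,:350]=a;o[:b.shape[0],355:355+b.shape[1]]=b;cv2.imwrite('pics/c7.png',o)
E
```

```text
t: 10.17
tcp_pos: [0.5571, -0.0072, 0.2134]
ee_rot: [[0.982, -0.188, -0.022], [-0.188, -0.982, 0.019], [-0.025, -0.015, -1.0]]
force: [0.6, -0.1, 0.5]
opening: 0.0004
t: 10.58
tcp_pos: [0.4955, -0.1781, 0.2625]
ee_rot: [[0.984, -0.177, -0.008], [-0.177, -0.984, 0.017], [-0.011, -0.015, -1.0]]
force: [1.0, -1.0, 0.1]
opening: 0.0002
t: 11.0
tcp_pos: [0.4226, -0.3322, 0.2662]
ee_rot: [[0.981, -0.193, -0.01], [-0.193, -0.981, 0.008], [-0.011, -0.006, -1.0]]
force: [-0.5, -0.8, 0.7]
opening: 0.0005
```

View pics/c7.png

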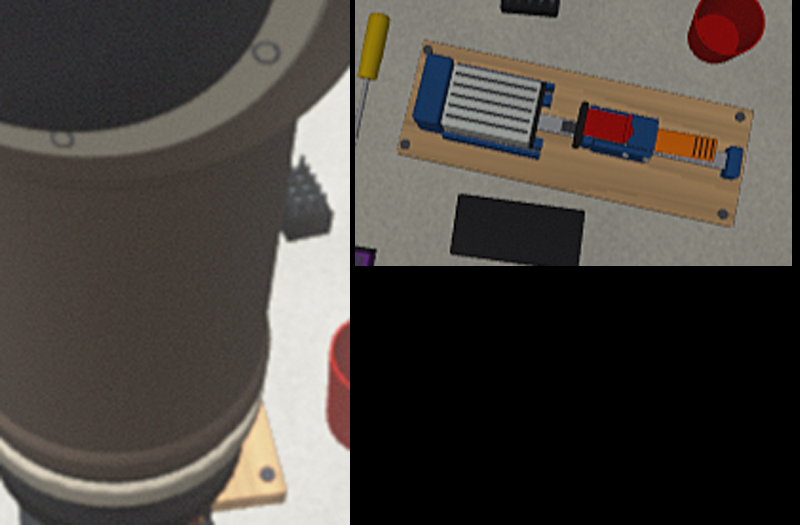

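The cap is flush with no yellow. The jaw is about 4 mm behind its start position (red front at 585 now, 581 at the start in the same crop). Trigger and lever are up, and the bystanders are in place.

```bash
python3 -c "
from bench import manip
print(manip.read_state()['joint_vel']); print(manip.sign_off())"
```

```text
[-0.04579063 -0.00150078 -0.05724469  0.00854628 -0.01539888 -0.00670156
 -0.01627919]
the job is handed in; nothing more can be done
None
```

I drove the cap fully home with four trigger strokes, slid the jaw back to its rear stop with the lever held down, and handed the job in at about 11 s of the 51 s. The sign-off gave no verdict.

- **Pressing the cap:** Strokes 1 to 3 ended on the trigger's hard stop. In stroke 4 the trigger went stiff before the hard stop, and I stopped at 19.3 N on the trigger, below the 23 N that crushes the case. From the trigger figures you gave, that is about 25 N on the cap; I could not measure the cap force directly. The picture then showed no yellow plug.
- **Sliding the jaw back:** The lever unlocked at a peak of about 17 N and went down to its stop. I dragged the jaw back by the lever's ridge until the pull rose to about 15 N. A second pull with the lever pressed again did not move it further.
- **Last check:** The final top view shows the cap flush, the jaw about 4 mm behind where it started, and the phone and cup in their places, as far as the crop shows. The trigger and lever look sprung up. The arm is clear of everything.
- **Not fully confirmed:**
  - The side camera was blocked by the arm in the last picture, so that check rests on the top view alone.
  - The jaw being within 6 mm of its stop rests on the felt stop and on travel estimates good to a few millimetres.
  - During the drag the lever rose about 1.7 mm off its stop for two rows, but it stayed well within the unlocked range.

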